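Close up the boatbuilder's tool chest

ROBOT

A 6-joint arm with a two-finger parallel gripper is mounted at the origin on the work surface. World frame = base frame: x ahead of the robot, y to its left, z up, the work surface at z = 0. Lengths are in m, angles in rad, forces in N, time in s.
With the tool pointing down it reaches from about 0.275 to 0.825 m from the base axis. Payload 4.9 kg.
Tool frame: the origin (TCP) lies midway between the tips of the shut fingers; the grasp point (between the pads) lies env.grip_point_offset behind it (env.grip_point_offset is the distance from the TCP to the grasp point, in m); z points along the fingers, y is the direction in which the jaws open and shut (so a half turn about z gives the same grasp; the last joint's range is limited). The gripper opens to 85 mm and grips with 20 to 120 N. Pads are 22 mm wide; open, the fingers measure 114 mm over their backs; the gripper's body (76 mm by 85 mm) begins 54 mm behind the grasp point. The pads swing forward as they close: fully open they stand 13 mm farther back than shut.
Start: joints at [-1.457, 0.326, -0.193, 1.052, 0, 1.437], TCP at [0.135, -0.533, 0.231] pointing down, gripper open.
Joint ranges: [-2.65, 2.65], [-0.97, 1.79], [-1.3, 1.35], [-1.93, 2.1], [-1.47, 1.37], [-3.14, 3.14]. Speed limits (rad/s): [2.57, 2.57, 3.14, 3.14, 3.14, 3.14].

INTERFACE

Orientations are given as a unit quaternion [w, x, y, z].
In Python, from bench import env gives the robot as it stands.
- The arm moves only by the shell command python3 -m crank 'ROWS' [FORCE]. ROWS is JSON, a list of rows, each a list of 3 entries, a list of its own where there are three numbers: the shift along the world's x, y, z in m, then the turn about the world's z in units of 6 degrees (1.0 is 6 degrees), then the finger opening in m, from 0 to 0.0854. In form: [[[tx, ty, tz], turn, fingers], ...]. A call has 1 to 20 rows; each row is the pose to reach, as a shift and turn from the pose measured when the call began; what a row does not reach only later rows make up. A row lasts 1/8 s, in which the tool goes at most 62.5 mm and 10.7 degrees, less where a joint would pass 70% of its speed; a pose out of reach is approached as far as the arm can. A call with a gripper value outside its range is refused whole. The fingers move at their own pace and stop on an object; FORCE is the grip in N (left out, the last holds). Time passes only in rows, so rows that repeat a pose let the fingers close. It gives the time, the measured TCP pose, the force and the opening at its end, in the units of the state.
- env.get_obs(): the state, without advancing time (a new reading comes with each control period).
- env.snapshot(name): name is "scene" or "top" or "wrist"; returns (picture, depth): 480x640x3 uint8, red, green, blue; 480x640 float32, m along the optical axis (not along the pixel's ray), 0 where there is no reading.
- env.calibration(name): a dict with "vertical_fov" (degrees; the focal length in pixels is half the picture's height over the tangent of half this angle, whatever the lens; pixels are square), "cx", "cy" (the principal point, pixels), "position" and "rotation" of the camera in the world. Camera axes: x right, y up, looking along -z (the intrinsics and any distortion apply to the point x, -y, -z); pixel columns grow to the right and rows downward; lengths in m; the calibration is good to about 2 mm. A picture is of the moment at which its call begins: read the wrist's pose just before it. calibration takes no time and is no camera call; for the wrist camera it gives the pose at the moment of the call.
- env.close_job(): hands the job in, once; it reports no verdict.
The state is a dict: "time_s": time; "joint_pos": joint angles; "qvel": joint speeds; "tau": joint torques, N m; "eef_pos": TCP position; "ee_rot": TCP orientation; "contact_force": force on the tool from outside, world axes, zero at the start; "wrist_torque": the same for the moment, N m; "opening": finger opening in m.
Only numpy, scipy, OpenCV 4.12 (cv2) and the standard library are available. Lean on these libraries where they do the work, as an engineer would, in place of code of your own. Each camera call takes 0.05 s, during which the arm holds its last target. There are 200 camera calls.

TASK

Close up the tool chest on the bench using only pushes of the fingertips: push both drawers fully home first, then push the open lid down until it is fully shut, so that its front lip locks the drawers in. Push gently, without slamming anything or pulling anything farther open, and neither pick up nor disturb the other things on the bench.

Things in the scene. Friction and masses are not known exactly. Their poses are not given: they have to be found in the camera images.
- chest: the wooden tool chest, fixed to the bench: 160 mm deep (x), 300 mm wide (y), 90 mm high without the lid. Origin: centre of its underside; x points from its drawer fronts to its back (hinge side), y along its width, z up. Its front face is at x = -80 mm. The wide drawer is on the +y side, the narrow drawer on the -y side.
- wide_drawer (a joint): how far the wide drawer (front 160 mm wide) stands out of the chest, in m, along the chest's -x; 0 = fully home against its stop. It slides stiffly, about 1 N, and stays where it is left.
- narrow_drawer (a joint): the same for the narrow drawer (front 105 mm wide).
- wide_knob (a point): middle of the end face of the wide drawer's round wooden knob: 22 mm in diameter, standing 18 mm proud of the middle of the drawer front, its axis 34 mm above the bench. The drawer front reaches from 8 to 64 mm above the bench. Either knob or front may be pushed.
- narrow_knob (a point): the same for the narrow drawer's knob (same size and height).
- lid (a joint): opening angle of the chest's lid, rad; 0 = shut flat on the chest, 1.57 = upright. It opens up and back about the hinge along the chest's top back edge. It starts standing open, leaning a little forward over the chest. A friction hinge (0.6 N m) holds it at any angle, so it must be pushed all the way down: about 2 to 5 N near its free edge.
- lid_hinge (a point): middle of the hinge axis, on the chest's top back edge: 80 mm behind the chest's origin, 90 mm above the bench; the axis runs along the chest's y.
- lid_edge (a point): middle of the lid's free edge on its outer face (the face that looks back and up while the lid is open, straight up when shut). The lid is a 10 mm thick board 300 mm wide; in the plane of its underside the free edge is 174 mm from the hinge axis, and the outer face lies 10 mm outside that plane. A lip 12 mm thick hangs 35 mm from the underside at the free edge and drops in front of the drawer fronts when shut.
- tin: loose aluminium pencil tin, 68 mm across, 100 mm high (pencils to about 175 mm), beside the chest; origin: centre of its underside. Bystander.
- plane: loose wooden hand plane, 160 x 55 mm, about 75 mm high, standing on its sole beside the chest; origin: centre of its underside. Bystander.
- mallet: loose wooden mallet lying on its side, about 265 mm long, head 70 x 120 x 65 mm at its +x end; origin: on the bench, under the handle, 30 mm from its free end. Bystander.
- chisel: loose chisel lying on the bench in front of and beside the wide drawer, 240 mm long, 26 mm high, roughly along the chest's x; origin: on the bench under its middle. Bystander.
- bottle: loose glue bottle, 60 mm across, 130 mm high, standing behind the chest; origin: centre of its underside. Bystander.
- weight: loose small brass weight, 44 mm across at the foot, 46 mm high, standing close beside the narrow drawer's side of the chest; origin: centre of its underside. Bystander.

How it is judged:
On the way, in this order (a step that is already met when the one before it is completed fails the run):
1. both drawers fully home while the lid still stands open (value of joint each of wide_drawer, narrow_drawer below 0.005 m and value of joint lid above 0.6 rad), for 0.2 s.
2. then the lid fully shut (value of joint each of wide_drawer, narrow_drawer below 0.005 m and value of joint lid below 0.05 rad), for 0.2 s.
At the end, for the whole second after the job is handed in: both drawers within 5 mm of fully home, the lid within 0.05 rad of shut and at rest, every bystander within 20 mm of where it stood (all of step 2 and velocity of joint lid below 0.05 rad/s and distance of each of tin, plane, mallet, chisel, bottle, weight from where it was at the start of the episode below 0.02 m); the robot touches nothing.
It fails at once if a drawer pulled farther out (value of joint any of wide_drawer, narrow_drawer above 0.07 m).
It fails at once if the lid pushed farther open (value of joint lid above 1.6 rad).
It fails at once if a drawer slammed (faster than 0.5 m/s) (velocity of joint any of wide_drawer, narrow_drawer below -0.5 m/s).
It fails at once if the lid slammed (faster than 3 rad/s) (velocity of joint lid below -3 rad/s).
It fails at once if a bystander moved more than 20 mm, lifted 15 mm or tipped (distance of any of tin, plane, mallet, chisel, bottle, weight from where it was at the start of the episode above 0.02 m or height (world z) of any of tin, plane, mallet, chisel, bottle, weight above 0.015 m or angle between any of tin, plane, mallet, chisel, bottle, weight's own z axis and vertical above 0.4 rad).
It also fails if it takes over 61 s, if anything falls off the work surface, if the arm or the gripper's body presses on something with over 40 N, if the wrist force passes 120 N, or if a joint passes its speed limit or range.

## Working session

There is one attempt and no reset: what is moved stays moved. The work goes in short steps, Python scripts to look and compute and a shell command to move; the robot and the scene stay as the last step left them, time stands still between calls to the robot, and variables do not carry over. Pictures are saved under pics/ and viewed, about 8 in all and at most 12, crops included, and the job is handed in when it is done.

```bash
mkdir -p pics; ls; python3 - <<'E'
from bench import env
import cv2,numpy as np
o=env.get_obs();print(o['time_s'],o['eef_pos'],o['ee_rot'],o['contact_force'],o['opening'],env.grip_point_offset)
for n in ("scene","top"):
    im,d=env.snapshot(n);c=env.calibration(n);print(n,c)
    cv2.imwrite(f"pics/{n}.png",im[:,:,::-1]);np.savez(f"{n}.npz",im=im,d=d,**{k:v for k,v in c.items() if not isinstance(v,dict)})
E
```

```text
pics
0.0 [ 0.13483216 -0.53263899  0.23052248] [-8.32103456e-04  9.92335740e-01  1.23568148e-01  8.48839628e-06] [-0.29788823 -0.66207857  1.48757965] 0.08583443236727313 0.0187
scene {'vertical_fov': 43.455213179543605, 'cx': 317.64542168844673, 'cy': 240.45664261157256, 'position': array([ 0.53663719, -0.48142815,  1.16763615]), 'rotation': array([ 0.97567257,  0.21630085, -0.01253977, -0.03346247])}
top {'vertical_fov': 50.57699384798335, 'cx': 320.51211606154396, 'cy': 241.69856099053675, 'position': array([0.41478215, 0.04526516, 1.07078971]), 'rotation': array([-0.70427341, -0.0398628 ,  0.05705182,  0.70650903])}
```

View pics/top.png

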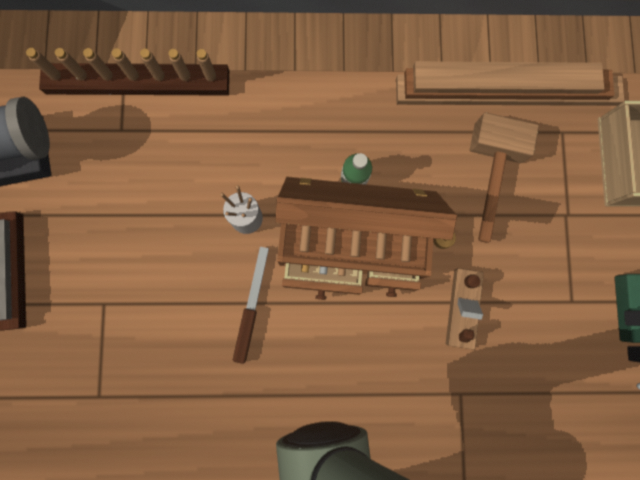

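View pics/scene.png

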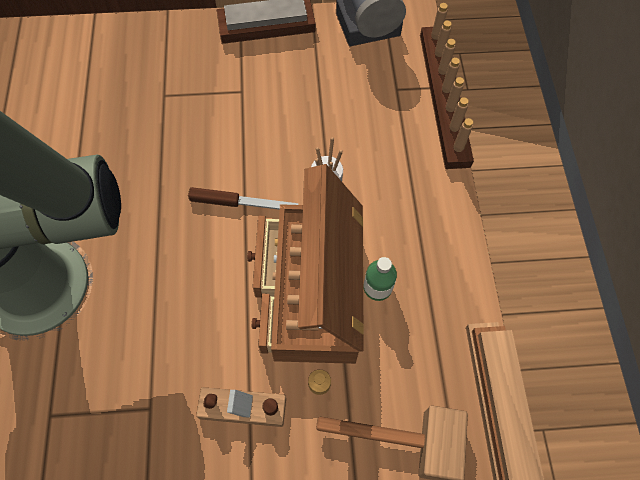

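```bash
cat > h.py <<'E'
import numpy as np,cv2
from scipy.spatial.transform import Rotation as R
def load(n): return dict(np.load(n+'.npz'))
def ray(c,u,v):
    f=240/np.tan(np.radians(float(c['vertical_fov']))/2)
    q=c['rotation'];r=R.from_quat([q[1],q[2],q[3],q[0]])
    return r.apply(np.array([(u-c['cx'])/f,-(v-c['cy'])/f,-1.]))
def pt(c,u,v,z=None):
    d=ray(c,u,v);p=c['position']
    if z is None:
        a=c['d'][int(v)-1:int(v)+2,int(u)-1:int(u)+2];a=a[a>0]
        return p+d*np.median(a) if a.size else p*np.nan
    return p+d*(z-p[2])/d[2]
E
python3 - <<'E'
from h import *
np.set_printoptions(precision=4,suppress=True)
t=load('top');s=load('scene')
for c,n,L in ((t,'top',dict(bench=(200,350),knobW=(321,296),knobN=(392,294),frW1=(285,287),frW2=(361,291),frN1=(367,286),frN2=(418,288),ch1=(280,263),ch2=(429,273),lidL=(278,219),lidR=(452,233),lidbL=(284,182),lidbR=(453,208),tin=(240,212),wt=(447,240),plane=(467,300),bottle=(360,160))),
 (s,'scene',dict(knobW=(251,256),knobN=(256,323),frW1=(261,219),frN2=(264,349),ch1=(283,207),ch2=(273,350),lidL=(308,172),lidR=(309,325),lidR2=(322,329),backR=(357,358),hR=(362,344),wt=(319,381),bottle=(384,264)))):
  for k,(u,v) in L.items(): print(n,k,pt(c,u,v), 'z=.034' if 'knob' in k else '', pt(c,u,v,.034) if 'knob' in k else '')
im=t['im'][120:360,200:520];cv2.imwrite('pics/c.png',cv2.resize(im[:,:,::-1],(800,600),interpolation=cv2.INTER_CUBIC))
E
```

```text
top bench [0.3382 0.2677 0.0003]  
top knobW [0.4462 0.0194 0.0439] z=.034 [0.4466 0.0192 0.034 ]
top knobN [ 0.4496 -0.1236  0.0461] z=.034 [ 0.45   -0.1256  0.034 ]
top frW1 [0.4663 0.0935 0.008 ]  
top frW2 [ 0.4552 -0.0594  0.0631]  
top frN1 [ 0.468  -0.0784  0.003 ]  
top frN2 [ 0.4607 -0.1729  0.0635]  
top ch1 [0.5126 0.1019 0.049 ]  
top ch2 [ 0.4884 -0.1895  0.09  ]  
top lidL [0.5689 0.0955 0.2328]  
top lidR [ 0.5444 -0.1956  0.236 ]  
top lidbL [0.6551 0.09   0.1455]  
top lidbR [ 0.6354 -0.2676  0.0016]  
top tin [0.6071 0.1771 0.0999]  
top wt [ 0.5594 -0.2396  0.0456]  
top plane [ 0.4371 -0.2773  0.0398]  
top bottle [ 0.7024 -0.0544  0.1305]  
scene knobW [0.4469 0.0172 0.0392] z=.034 [0.4465 0.0195 0.034 ]
scene knobN [ 0.4533 -0.1257  0.0403] z=.034 [ 0.4528 -0.1237  0.034 ]
scene frW1 [0.4713 0.0884 0.063 ]  
scene frN2 [ 0.4671 -0.1782  0.0407]  
scene ch1 [0.5182 0.0992 0.0893]  
scene ch2 [ 0.486  -0.1923  0.0822]  
scene lidL [0.5691 0.0903 0.2334]  
scene lidR [ 0.5523 -0.1969  0.2373]  
scene lidR2 [ 0.5787 -0.1571  0.0766]  
scene backR [ 0.6459 -0.1977  0.0003]  
scene hR [ 0.6479 -0.1976  0.1021]  
scene wt [ 0.567  -0.2468  0.0452]  
scene bottle [ 0.702  -0.0547  0.1276]
```

View pics/c.png

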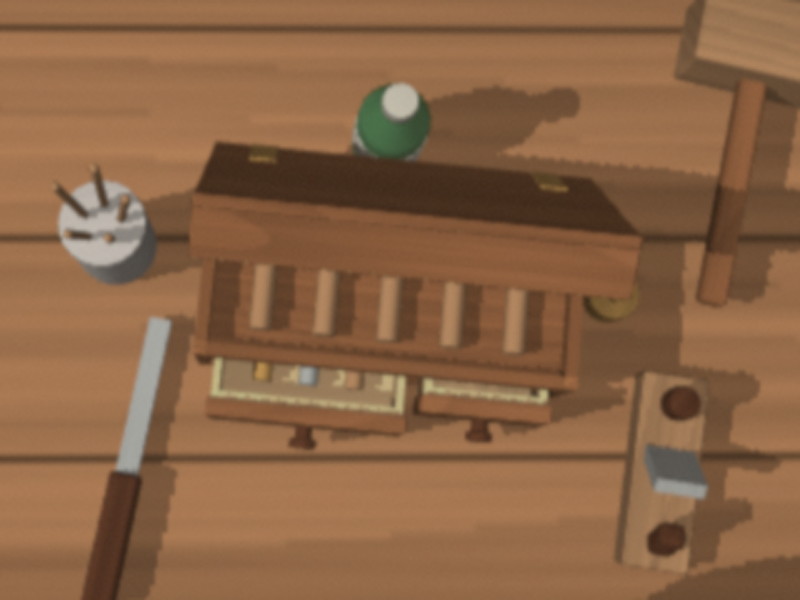

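Top and scene views agree: the wide knob end is at about (0.445, 0.019) and the narrow one at (0.449, -0.125). The chest yaw is about -0.1 rad. I'll move in with the fingers shut and, in the same step, measure the lid profile.

```bash
python3 - <<'E'
from h import *
np.set_printoptions(precision=3,suppress=True)
t=load('top');s=load('scene')
for v in range(176,236,4): print(v,pt(t,360,v))
# chest front edge top line z~.09
P=[]
for u in range(290,425,5):
    col=[pt(t,u,v) for v in range(240,285)]
    col=[p for p in col if abs(p[2]-.09)<.004]
    if col: P.append(min(col,key=lambda p:p[0]))
P=np.array(P);k=np.polyfit(P[:,1],P[:,0],1);print('front x=',k,'yaw',-np.arctan(k[0]),np.std(P[:,0]-np.polyval(k,P[:,1])))
E
python3 -m crank '[[[0.02,0.03,0.01],-0.5,0],[[0.05,0.08,0.01],-1,0],[[0.08,0.13,0.01],-1.5,0],[[0.11,0.18,0.01],-2,0],[[0.14,0.23,0.01],-2.5,0],[[0.17,0.28,0.01],-3,0],[[0.2,0.33,0.01],-3.3,0],[[0.23,0.38,0.01],-3.3,0],[[0.25,0.408,0.01],-3.3,0],[[0.25,0.408,0.01],-3.3,0],[[0.25,0.408,0.01],-3.3,0]]' 20
```

```text
176 [ 0.681 -0.058  0.092]
180 [ 0.676 -0.059  0.082]
184 [ 0.662 -0.057  0.103]
188 [ 0.646 -0.053  0.135]
192 [ 0.631 -0.05   0.167]
196 [ 0.617 -0.046  0.196]
200 [ 0.604 -0.044  0.221]
204 [ 0.591 -0.041  0.248]
208 [ 0.585 -0.041  0.248]
212 [ 0.578 -0.041  0.244]
216 [ 0.572 -0.041  0.24 ]
220 [ 0.566 -0.041  0.238]
224 [ 0.56  -0.041  0.236]
228 [ 0.554 -0.042  0.231]
232 [ 0.57  -0.057  0.087]
front x= [0.097 0.503] yaw -0.0969362554104493 0.0005067143285719253
time_s: 1.48
eef_pos: [0.3844, -0.1249, 0.2404]
ee_rot: [-0.001, 0.999, -0.049, -0.0]
contact_force: [-0.4, -0.6, -0.5]
opening: -0.0
```

```bash
python3 -m crank '[[[0,0.007,-0.05],0,0],[[0,0.007,-0.1],0,0],[[0,0.007,-0.15],0,0],[[0,0.007,-0.19],0,0],[[0,0.007,-0.211],0,0],[[0,0.007,-0.211],0,0],[[0.02,0.005,-0.211],0,0],[[0.035,0.0035,-0.211],0,0],[[0.045,0.0025,-0.211],0,0],[[0.05,0.002,-0.211],0,0],[[0.055,0.0015,-0.211],0,0],[[0.06,0.001,-0.211],0,0],[[0.063,0.001,-0.211],0,0],[[0.066,0.0005,-0.211],0,0],[[0.066,0.0005,-0.211],0,0]]'
```

```text
time_s: 3.35
eef_pos: [0.4508, -0.1243, 0.0294]
ee_rot: [-0.001, 0.999, -0.049, 0.0]
contact_force: [0.1, 0.3, 0.3]
opening: 0.0001
```

```bash
python3 -m crank '[[[0.004,-0.0005,0],0,0],[[0.008,-0.001,0],0,0],[[0.01,-0.001,0],0,0]]'; python3 - <<'E'
from bench import env
import cv2
im,d=env.snapshot("top");cv2.imwrite('pics/p1.png',cv2.resize(im[140:340,230:500,::-1],None,fx=2.9,fy=2.9,interpolation=cv2.INTER_CUBIC))
E
```

```text
time_s: 3.72
eef_pos: [0.4601, -0.1253, 0.0292]
ee_rot: [-0.001, 0.999, -0.049, -0.001]
contact_force: [-5.1, -0.3, 3.6]
opening: 0.0
```

View pics/p1.png

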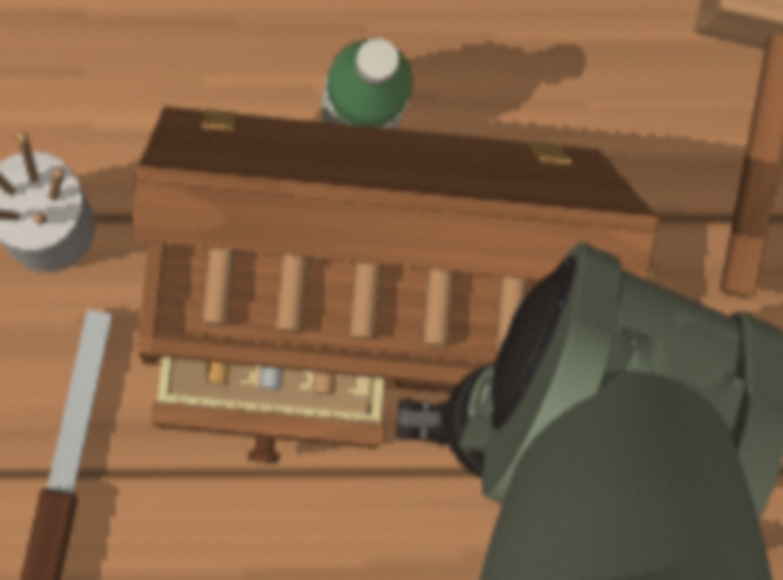

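The narrow drawer appears to be at its stop: 5 N at x = 0.460, against a predicted 0.461. I'll confirm with a small extra push.

```bash
python3 -m crank '[[[0.002,0,0],0,0],[[0.004,0,0],0,0],[[0.004,0,0],0,0]]'
```

```text
time_s: 4.15
eef_pos: [0.4602, -0.125, 0.0286]
ee_rot: [-0.0, 0.999, -0.049, -0.005]
contact_force: [-10.1, -1.1, 6.9]
opening: 0.0004
```

```bash
python3 -m crank '[[[-0.02,0.002,0.002],0,0],[[-0.05,0.005,0.002],0,0],[[-0.065,0.04,0.002],0,0],[[-0.065,0.08,0.002],0,0],[[-0.065,0.12,0.002],0,0],[[-0.065,0.149,0.002],0,0],[[-0.065,0.149,0.002],0,0],[[-0.05,0.1475,0.002],0,0],[[-0.038,0.1465,0.002],0,0],[[-0.03,0.1455,0.002],0,0],[[-0.025,0.145,0.002],0,0],[[-0.02,0.1445,0.002],0,0],[[-0.015,0.144,0.002],0,0],[[-0.01,0.1435,0.002],0,0],[[-0.005,0.143,0.002],0,0],[[0,0.1425,0.002],0,0],[[0.005,0.142,0.002],0,0],[[0.009,0.1415,0.002],0,0],[[0.012,0.1415,0.002],0,0],[[0.012,0.1415,0.002],0,0]]'
python3 -m crank '[[[0.002,0,0],0,0],[[0.004,0,0],0,0],[[0.004,0,0],0,0]]'
```

```text
time_s: 6.65
eef_pos: [0.4729, 0.0165, 0.0307]
ee_rot: [-0.0, 0.999, -0.049, -0.004]
contact_force: [-1.4, -0.7, -0.3]
opening: -0.0001
time_s: 7.02
eef_pos: [0.4742, 0.0166, 0.0303]
ee_rot: [-0.0, 0.999, -0.049, -0.007]
contact_force: [-6.4, -1.2, 3.9]
opening: -0.0001
```

Stopped at 0.474, against a predicted 0.475. One more press, then retreat, go up and look.

```bash
python3 -m crank '[[[0.003,0,0],0,0],[[0.004,0,0],0,0]]'
python3 -m crank '[[[-0.03,0.003,0],0,0],[[-0.08,0.006,0],0,0],[[-0.1,0.006,0.04],0,0],[[-0.1,0.01,0.1],0,0],[[-0.1,0.01,0.16],0,0],[[-0.1,0.01,0.22],0,0],[[-0.1,0.01,0.28],0,0],[[-0.1,0.01,0.32],0,0],[[-0.1,0.01,0.32],0,0]]'
python3 - <<'E'
from h import *
from bench import env
np.set_printoptions(precision=3,suppress=True)
for n in ("scene","top"):
    im,d=env.snapshot(n);cal=env.calibration(n);c=dict(cal,im=im,d=d);np.savez(n+'2.npz',**c)
cv2.imwrite('pics/p2.png',cv2.resize(im[140:340,230:500,::-1],None,fx=2.9,fy=2.9,interpolation=cv2.INTER_CUBIC))
s=load('scene2');cv2.imwrite('pics/p3.png',cv2.resize(s['im'][130:400,180:440,::-1],None,fx=2.2,fy=2.2,interpolation=cv2.INTER_CUBIC))
E
```

```text
time_s: 7.28
eef_pos: [0.4742, 0.0169, 0.0298]
ee_rot: [0.0, 0.999, -0.049, -0.01]
contact_force: [-9.3, 0.2, 7.0]
opening: 0.0002
time_s: 8.4
eef_pos: [0.3763, 0.0267, 0.353]
ee_rot: [0.0, 0.999, -0.049, -0.006]
contact_force: [-0.2, -0.2, -0.6]
opening: -0.0001
```

View pics/p3.png

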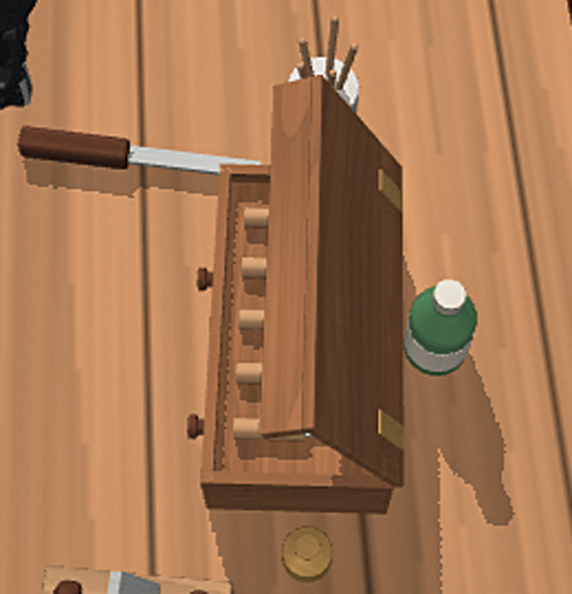

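Both knobs now stand close against the chest and equally proud, at p3 (204,279) and (195,426). The lid is still open and the bystanders haven't moved. Next I'll go over and behind the lid.

```bash
python3 -m crank '[[[0.03,-0.01,0.02],0,0],[[0.07,-0.022,0.02],0,0],[[0.11,-0.034,0.02],0,0],[[0.15,-0.046,0.02],0,0],[[0.19,-0.06,0.02],0,0],[[0.23,-0.072,0.02],0,0],[[0.26,-0.08,0.02],0,0],[[0.282,-0.088,0.02],0,0],[[0.284,-0.088,0],0,0],[[0.284,-0.088,-0.04],0,0],[[0.284,-0.088,-0.08],0,0],[[0.284,-0.088,-0.108],0,0],[[0.284,-0.088,-0.113],0,0],[[0.284,-0.088,-0.113],0,0]]'
python3 - <<'E'
import numpy as np
for th in np.arange(1.15,-.06,-.1):
    c,s=np.cos(th),np.sin(th);X=-.16*c+.01*s+.011;Z=.09+.16*s+.01*c
    print(round(th,2),np.round([.658+.9953*X-.66,-.0968*X,Z-.24],4))
E
```

```text
time_s: 10.25
eef_pos: [0.6582, -0.061, 0.2362]
ee_rot: [-0.0, 0.999, -0.049, -0.01]
contact_force: [0.0, 0.5, 0.8]
opening: 0.0002
1.15 [-0.047   0.0044  0.0001]
1.05 [-0.0617  0.0058 -0.0062]
0.95 [-0.0756  0.0072 -0.014 ]
0.85 [-0.0887  0.0084 -0.0232]
0.75 [-0.1008  0.0096 -0.0336]
0.65 [-0.1118  0.0107 -0.0452]
0.55 [-0.1216  0.0116 -0.0578]
0.45 [-0.1301  0.0125 -0.0714]
0.35 [-0.1372  0.0132 -0.0857]
0.25 [-0.1429  0.0137 -0.1007]
0.15 [-0.147   0.0141 -0.1162]
0.05 [-0.1496  0.0144 -0.132 ]
-0.05 [-0.1506  0.0145 -0.148 ]
```

```bash
python3 -m crank '[[[-0.025,0.002,0.002],0,0],[[-0.04,0.004,0.003],0,0],[[-0.048,0.005,0.002],0,0],[[-0.054,0.005,0],0,0],[[-0.06,0.006,-0.002],0,0],[[-0.067,0.0065,-0.006],0,0],[[-0.074,0.007,-0.01],0,0],[[-0.08,0.008,-0.015],0,0],[[-0.087,0.0085,-0.019],0,0],[[-0.093,0.009,-0.024],0,0],[[-0.099,0.0095,-0.03],0,0],[[-0.105,0.01,-0.035],0,0],[[-0.11,0.0105,-0.041],0,0],[[-0.11,0.0105,-0.041],0,0]]'
python3 - <<'E'
from bench import env
import cv2
im,d=env.snapshot("scene");cv2.imwrite('pics/p4.png',cv2.resize(im[130:400,180:440,::-1],None,fx=2.2,fy=2.2,interpolation=cv2.INTER_CUBIC))
E
```

```text
time_s: 12.0
eef_pos: [0.547, -0.0504, 0.1944]
ee_rot: [-0.0, 0.999, -0.049, -0.011]
contact_force: [0.5, -0.5, 0.1]
opening: 0.0003
```

View pics/p4.png

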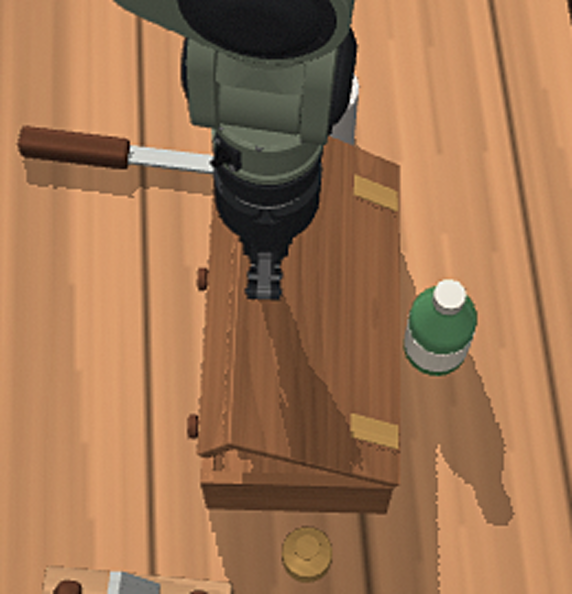

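The lid is following the fingertip, with the contact about mid-width at p4 (264,295). I'll continue down the arc.

```bash
python3 -m crank '[[[-0.004,0.0005,-0.006],0,0],[[-0.009,0.001,-0.012],0,0],[[-0.013,0.001,-0.019],0,0],[[-0.017,0.002,-0.026],0,0],[[-0.021,0.002,-0.033],0,0],[[-0.024,0.0025,-0.04],0,0],[[-0.027,0.003,-0.047],0,0],[[-0.03,0.003,-0.055],0,0],[[-0.032,0.003,-0.062],0,0],[[-0.034,0.003,-0.07],0,0],[[-0.035,0.003,-0.077],0,0],[[-0.036,0.0035,-0.083],0,0],[[-0.037,0.0035,-0.088],0,0],[[-0.037,0.0035,-0.092],0,0],[[-0.037,0.0035,-0.094],0,0],[[-0.037,0.0035,-0.094],0,0]]'
python3 -m crank '[[[0,0,-0.001],0,0],[[0,0,-0.002],0,0],[[0,0,-0.002],0,0]]'
```

```text
time_s: 14.05
eef_pos: [0.5104, -0.0469, 0.1005]
ee_rot: [-0.0, 0.999, -0.049, -0.011]
contact_force: [0.7, -0.8, 0.9]
opening: -0.0
time_s: 14.42
eef_pos: [0.5106, -0.0469, 0.1]
ee_rot: [-0.0, 0.999, -0.049, -0.011]
contact_force: [-3.7, -0.2, 12.9]
opening: 0.0005
```

```bash
python3 -m crank '[[[0,0,-0.001],0,0],[[0,0,-0.002],0,0]]'
python3 -m crank '[[[0,0,0.02],0,0],[[0,0,0.06],0,0],[[0,0,0.11],0,0],[[-0.02,0,0.16],0,0],[[-0.06,-0.03,0.2],0,0],[[-0.1,-0.07,0.22],0,0],[[-0.13,-0.12,0.22],0,0],[[-0.16,-0.17,0.22],0,0],[[-0.17,-0.2,0.22],0,0],[[-0.17,-0.2,0.22],0,0]]'
python3 - <<'E'
from h import *
from bench import env
np.set_printoptions(precision=4,suppress=True)
im,d=env.snapshot("scene");s=dict(env.calibration("scene"),im=im,d=d)
P=[]
for v in range(130,400,3):
    for u in range(230,400,3):
        p=pt(s,u,v)
        X=np.array([.9953,-.0968])@(p[:2]-[.658,-.0615]);Y=np.array([.0968,.9953])@(p[:2]-[.658,-.0615])
        if -.165<X<-.01 and abs(Y)<.13 and .08<p[2]<.2: P.append([X,1,p[2]])
P=np.array(P);k=np.linalg.lstsq(P[:,:2],P[:,2],rcond=None)[0];print(len(P),'slope,z',k)
a=load('scene2');print('changed px vs before, bystander boxes:',{n:int((np.abs(im[y0:y1,x0:x1].astype(int)-a['im'][y0:y1,x0:x1]).max(2)>40).sum()) for n,(x0,x1,y0,y1) in dict(chisel=(185,300,180,215),bottle=(364,400,254,302),weight=(305,335,366,395),plane=(195,290,382,430),mallet=(315,470,400,480)).items()})
cv2.imwrite('pics/p5.png',im[:,:,::-1])
E
```

```text
time_s: 14.68
eef_pos: [0.5107, -0.0469, 0.0999]
ee_rot: [0.0, 0.999, -0.049, -0.01]
contact_force: [-7.8, 1.4, 23.0]
opening: -0.0001
time_s: 15.92
eef_pos: [0.34, -0.2485, 0.3199]
ee_rot: [0.0, 0.999, -0.051, -0.01]
contact_force: [-0.4, 0.7, -0.1]
opening: 0.0001
1144 slope,z [0.002  0.0999]
changed px vs before, bystander boxes: {'chisel': 193, 'bottle': 2, 'weight': 0, 'plane': 102, 'mallet': 1023}
```

View pics/p5.png

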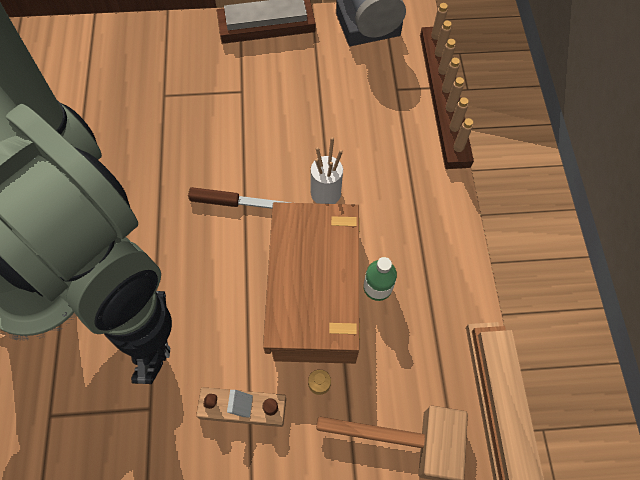

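The lid is flat: slope 0.002 rad, top at z = 0.100. All bystanders are at their original pixels; the mallet's changed pixels look like the arm's shadow shifting. Handing in.

```bash
python3 -c "
from bench import env
print(env.close_job(),env.get_obs()['time_s'])"
```

```text
the job is handed in; nothing more can be done
the job is handed in; nothing more can be done
```

The tool chest is closed and the job is handed in, at about 16 s of robot time. `close_job()` gives no verdict, so the result rests on my own checks. With the fingers shut, I pushed the narrow drawer home, then the wide one, both by their knobs. I then went over and behind the lid and pushed it down slowly along its arc.

- **Drawers:** both stopped firmly, at about 10 N with no further movement, within 1 mm of where I predicted. A picture taken with the lid still open, at about 1.1 rad, showed both knobs seated equally.
- **Lid:** it ended flat, with a measured slope of 0.002 rad and its top at 0.100 m. My final press on the shut lid reached about 23 N upward at the wrist, well under the 120 N limit.
- **Bystanders:** all six looked to be where they started in the last picture. My pixel comparison, which left out the tin, flagged changes around the mallet, and smaller ones around the chisel and plane. I put the mallet's down to the arm's shadow, because it sits at its original pixels. The chisel and plane also look to be where they were. I didn't measure how far any of them moved.
- **Robot:** it finished clear of everything, with the wrist force near zero.

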